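# Unlock the drum drive's chain tensioner and hold it back on its stop

## Robot

A 6-joint arm with a two-finger parallel gripper is mounted at the origin on a cart in front of the work surface, level with it; the furniture and walls round the work are solid. World frame = base frame: x ahead of the robot, y to its left, z up, the work surface at z = 0. Lengths are in m, angles in rad, forces in N, time in s.
With the tool pointing down it reaches from about 0.4 to 0.925 m from the base axis. Payload 3.4 kg.
Tool frame: the origin (TCP) lies midway between the tips of the shut fingers; the grasp point (between the pads) lies 19 mm behind it (ctrl.hold_point_z is the distance from the TCP to the grasp point, in m); z points along the fingers, y is the line along which they close (so a half turn about z gives the same grasp; the last joint's range is limited). The gripper opens to 85 mm and grips with 20 to 120 N. Pads are 22 mm wide; open, the fingers measure 114 mm over their backs; the gripper's body (76 mm by 85 mm) begins 54 mm behind the grasp point. The pads swing forward as they close: fully open they stand 13 mm farther back than shut.
Start: joints at [1.208, 0.307, 1.506, -0, 1.328, -0.073], TCP at [0.164, 0.551, 0.231] pointing down, gripper open.
Joint ranges: [-3.12, 3.12], [-1.05, 2.28], [0.14, 2.33], [-1.42, 4.57], [0.1, 2.73], [-2.68, 2.68]. Speed limits (rad/s): [2.57, 2.57, 3.14, 3.14, 3.14, 3.14].

## Interface

Orientations are given as a unit quaternion [x, y, z, w].
In Python, from bench import ctrl gives the robot as it stands. The module is installed in compiled form; this text tells all that it offers.
- The arm moves only by the tool servo_tool, never from a script. Its argument "increments" is a list of rows, each a list of 4 numbers: the shift along the world's x, y, z in cm, then the turn about the world's z in degrees. In form: [[dx, dy, dz, yaw], ...]. A call has 1 to 12 rows; each row shifts and turns the commanded pose from where the row before left it; what a row does not reach is not made up. A row lasts 1/10 s, in which the tool goes at most 50 mm and 8.59 degrees, less where a joint would pass 70% of its speed; a pose out of reach is approached as far as the arm can. A call is refused whole if a number of a shift passes 5 or a number of a turn 8.59, either way. A call with a gripper value outside its range is refused whole. "gripper" is the opening, from 0 (shut) to 1 (fully open), set as the call begins (left out, the last holds). The fingers move at their own pace and stop on an object; "grip_force" is the grip in N (left out, the last holds). Time passes only in rows, so rows that do not move let the fingers close. It gives the time, the measured TCP pose, the force, the opening and the grip force at its end, in the units of the state.
- ctrl.observe(): the state, without advancing time (a new reading comes with each control period).
- ctrl.read_camera(name): name is "side" or "top"; returns (picture, depth): 384x512x3 uint8, red, green, blue; 384x512 float32, m along the optical axis (not along the pixel's ray), 0 where there is no reading.
- ctrl.camera_params(name): a dict with "camera_matrix" (3x3 intrinsics, pixels), "k1" (the pictures are not rectified: a ray, as slopes to the right and down, at radius r is drawn at 1 + k1 r^2 times it, then the intrinsics apply), "xyz" and "attitude" of the camera in the world. Camera axes: x right, y up, looking along -z (the intrinsics and any distortion apply to the point x, -y, -z); pixel columns grow to the right and rows downward; lengths in m; the calibration is good to about 2 mm. A picture is of the moment at which its call begins. camera_params takes no time and is no camera call.
- ctrl.job_done(): hands the job in; it is judged then, once.
The state is a dict: "time_s": time; "joint_positions": joint angles; "qvel": joint speeds; "effort": joint torques, N m; "tool_pos": TCP position; "tcp_rot": TCP orientation; "ft_force": force on the tool from outside, world axes, zero at the start; "ft_torque": the same for the moment, N m; "finger_gap": finger opening in m; "grip_force": force on a finger pad.
Only numpy, scipy, OpenCV 4.12 (cv2) and the standard library are available. Lean on these libraries where they do the work, as an engineer would, in place of code of your own. Each camera call takes 0.05 s, during which the arm holds its last target. There are 200 camera calls.

## Task

The new chain is about to be laid on the sample roaster's drive unit. Turn the captive wing nut anticlockwise about a quarter turn, as far as it goes, so that its locking tab no longer blocks the tail of the tensioner arm; then swing the arm forward, away from you, against its spring all the way to its stop, and finish while still holding it there with the gripper. The program ends holding: do not let go. Leave the tools and parts lying round the unit where they are.

Things in the scene. Friction and masses are not known exactly. Their poses are not given: they have to be found in the camera images.
- pivot_axis (a point): point on the upright pivot axis of the tensioner arm, 62 mm above the counter. The drive unit is a fixed grey plate (205 x 250 x 10 mm) carrying the arm, a wing nut, two brass gears and a small motor; none rises above 85 mm. This point's axes are the unit's: x to the side with the gears and motor (away from the robot, turned 0.15 to 0.75 rad to the right), y to its left, z up
- tension_arm (a joint): angle of the flat steel arm about the pivot, rad: 0 = at rest, grows anticlockwise seen from above, 0.70 = on its stop. At 0 it points from the pivot to the unit's -y, turned 0.35 rad back (to -x); at 0.70, 0.35 rad forward of -y. A spring pushes back with about 4 N at the peg at rest, 9 N at the stop, and returns the arm when let go. A 52 mm tail reaches out behind the pivot
- peg_grip (a point): upright round black hand peg fixed on the end of the arm, 20 mm in diameter, 110 mm from the pivot axis; it stands from 37 to 85 mm above the counter, on a dark roller of 44 mm diameter (27 to 37 mm high). The point is on the peg's axis, 62 mm above the counter
- lock_nut (a joint): angle of the captive wing nut about its upright stud, rad: 0 = locked, its tab pointing along the unit's +x and blocking the arm's tail; grows anticlockwise seen from above; 1.57 = fully turned, against its end, tab along the unit's +y, clear of the arm. Starts at 0 to 0.12. Friction about 0.12 N m; it does not rise and stays where it is left
- nut_grip (a point): middle of the wings of the steel wing nut, on its axis, 52 mm above the counter; 62 mm to -x and 42 mm to +y of the pivot in the unit's axes. The wings are an upright bar 58 mm long, 10 mm thick, 34 to 65 mm above the counter (60 mm in the middle). This point's x axis runs along the wings and the tab, y across the thickness. The tab reaches 62 mm from the axis, 18 to 26 mm high
- screwdriver: loose bystander: screwdriver with yellow handle, 26 x 215 x 28 mm, lying left of the unit; origin under its middle
- spanner: loose bystander: flat steel spanner, 33 x 179 x 8 mm, lying some way left of the unit; origin under its middle
- bolt_1: loose bystander: steel hexagon bolt, 18 x 53 x 16 mm, lying between the unit and the screwdriver; origin under its middle
- bearing_6002: loose bystander: ball bearing, 35 mm across, 11 mm high, lying on the unit's plate beside the motor; origin under its middle
- hose_low (a point): fixed red hose that hangs behind the work; keep wrist and gripper clear of it. Its stretch nearest the work, 20 mm thick, runs from this point (about 0.27 m above the counter, 0.58 m in front of the base axis) up to the right to 0.5 m height at 0.2 m to the right, nowhere nearer than 0.56 m in front of the base axis, and down to the left, further back

How it is judged:
On the way, in this order (a step that is already met when the one before it is completed fails the run):
1. the wing nut is turned to at least 1.3 rad while the arm is still at rest (under 0.10 rad) (value of joint lock_nut above 1.3 rad and value of joint tension_arm below 0.1 rad), for 0.2 s.
2. the arm is swung to its stop (over 0.66 rad) (value of joint tension_arm above 0.66 rad), for 0.2 s.
At the end, for the whole second after the job is handed in: the wing nut is turned to at least 1.3 rad, and the arm is held still by the fingers (more than 2 N on it) on its stop: within 0.04 rad, some 4 mm at the peg, of the 0.70 rad end (value of joint tension_arm above 0.66 rad and velocity of joint tension_arm between -0.1 and 0.1 rad/s and value of joint lock_nut above 1.3 rad and contact force between the fingers and tension_arm above 2 N); the arm keeps its last pose, push and grip.
It fails at once if the arm is forced past the locking tab (arm over 0.2 rad with the nut under 1.0 rad) (value of joint tension_arm above 0.2 rad and value of joint lock_nut below 1 rad).
It fails at once if a tool or part lying round the unit is moved by more than 25 mm (distance of any of screwdriver, spanner, bolt_1, bearing_6002 from where it was at the start of the episode above 0.025 m).
It also fails if it takes over 45 s, if anything falls off the work surface, if the arm or the gripper's body presses on something with over 40 N, if the wrist force passes 120 N, or if a joint passes its speed limit or range.

## Working session

There is one attempt and no reset: what is moved stays moved. The work goes in short steps, Python scripts to look and compute and a tool call to move; the robot and the scene stay as the last step left them, time stands still between calls to the robot, and variables do not carry over. Pictures are saved under pics/ and viewed, at most 10 in all, crops included, and the job is handed in when it is done.

Besides the shell and the picture viewer there is one more tool, called after "Request:" by a JSON object that holds its "name" and its "arguments", one argument or row to a line. servo_tool: Moves the arm, as the interface text tells. Its arguments: {"type":"object","properties":{"increments":{"type":"array","items":{"type":"array","items":{"type":"number"}}},"gripper":{"type":"number"},"grip_force":{"type":"number"}},"required":["increments"]}

```bash
mkdir -p pics
cat > h.py <<'E'
import numpy as np, cv2
from scipy.spatial.transform import Rotation as R
from bench import ctrl
def cam(n):
    p=ctrl.camera_params(n); return p
def Rm(p):
    a=np.array(p["attitude"],float)
    return a if a.shape==(3,3) else R.from_quat(a).as_matrix()
def ray(n,u,v):
    p=cam(n);K=np.array(p["camera_matrix"]);k=p["k1"]
    x,y=cv2.undistortPoints(np.array([[[u,v]]],float),K,np.array([k,0,0,0.]))[0,0]
    return np.array(p["xyz"]),Rm(p)@np.array([x,-y,-1])
def onz(n,u,v,z):
    o,d=ray(n,u,v); return o+d*(z-o[2])/d[2]
def at(n,u,v,dep):
    o,d=ray(n,u,v); return o+d*dep
def proj(n,P):
    p=cam(n);K=np.array(p["camera_matrix"]);q=Rm(p).T@(np.array(P)-p["xyz"])
    x,y=q[0]/-q[2],-q[1]/-q[2];f=1+p["k1"]*(x*x+y*y)
    return K[0,0]*x*f+K[0,2],K[1,1]*y*f+K[1,2]
def shot(n,name):
    im,d=ctrl.read_camera(n);cv2.imwrite(f"pics/{name}.png",im[:,:,::-1]);np.savez(f"pics/{name}.npz",im=im,d=d);return im,d
E
python3 -c "
from h import *
for n in ['top','side']: shot(n,n+'0'); print(cam(n))
print(ctrl.observe(), ctrl.hold_point_z)"
```

```text
{'camera_matrix': array([[455.17012032,   0.        , 255.80420434],
       [  0.        , 455.17012032, 191.23516196],
       [  0.        ,   0.        ,   1.        ]]), 'k1': -0.14728517086284146, 'xyz': array([ 0.26818652, -0.06760349,  1.46641898]), 'attitude': array([-0.05915709,  0.05681277,  0.71333615, -0.69600596])}
{'camera_matrix': array([[485.33366503,   0.        , 256.00849632],
       [  0.        , 485.33366503, 192.33794439],
       [  0.        ,   0.        ,   1.        ]]), 'k1': 0.06329931153211621, 'xyz': array([0.26076742, 0.38424429, 1.14251074]), 'attitude': array([-0.05332443,  0.23054507,  0.9443472 , -0.22850348])}
{'time_s': 0.1, 'joint_positions': array([ 1.20849349e+00,  3.07495024e-01,  1.50753960e+00,  8.75018891e-06,
        1.32839384e+00, -7.34693812e-02]), 'qvel': array([ 0.00166115, -0.0028605 , -0.00118885,  0.00232513,  0.00116076,
       -0.00333226]), 'effort': array([-1.13489632e-04, -4.58530819e+01, -2.52605903e+01, -1.26732139e-04,
        5.50019351e-03,  2.83085802e-05]), 'tool_pos': array([0.1635623 , 0.55059762, 0.23047615]), 'tcp_rot': array([ 1.43916236e-01,  9.89589447e-01, -8.95288142e-04, -2.02566618e-04]), 'ft_force': array([0.33524318, 0.89575087, 0.68036628]), 'ft_torque': array([-0.01543479,  0.01470405, -0.03328533]), 'grip_force': 0.0, 'finger_gap': 0.0855776413646015} 0.0187
```

View pics/top0.png

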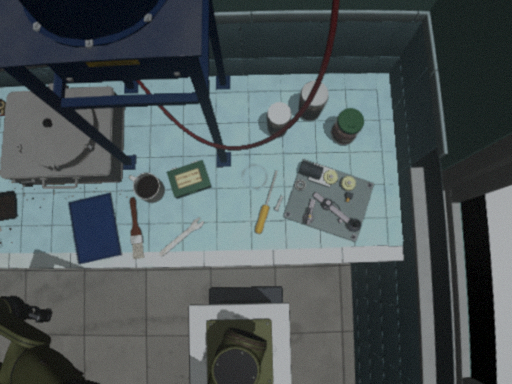

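View pics/side0.png

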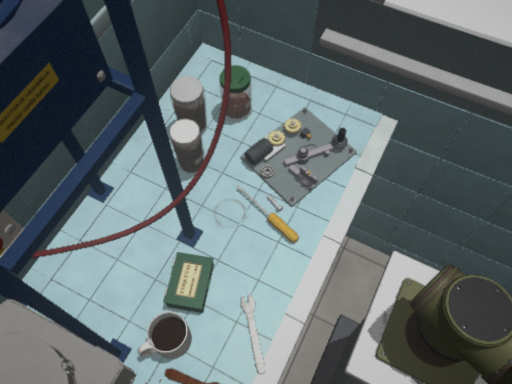

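The top view shows the plate around (330,200), the peg near (354,225), the nut near (309,208) and the pivot near (329,201). In the side view the peg is at (341,135) and the nut at (303,175). Next I'll enlarge both.

```bash
python3 -c "
from h import *
a=np.load('pics/top0.npz')['im'][150:250,275:385];b=np.load('pics/side0.npz')['im'][100:205,240:360]
f=lambda c:cv2.resize(c[:,:,::-1],(390,int(390*c.shape[0]/c.shape[1])),interpolation=cv2.INTER_CUBIC)
a,b=f(a),f(b);h=max(len(a),len(b));c=np.zeros((h,785,3),np.uint8);c[:len(a),:390]=a;c[:len(b),395:]=b
cv2.imwrite('pics/crop0.png',np.clip(c*1.5,0,255).astype(np.uint8))
for n,us in [('top',[(354,225,.085),(329,201,.062),(309,208,.06),(303,162,.01),(372,182,.01),(355,241,.01),(285,214,.01)]),('side',[(341,135,.08),(303,154,.06),(303,175,.06)])]:
  for u,v,z in us: print(n,u,v,onz(n,u,v,z).round(4))
"
```

```text
top 354 225 [ 0.3849 -0.3636  0.085 ]
top 329 201 [ 0.4643 -0.2938  0.062 ]
top 309 208 [ 0.4441 -0.2303  0.06  ]
top 303 162 [ 0.6029 -0.223   0.01  ]
top 372 182 [ 0.5307 -0.4477  0.01  ]
top 355 241 [ 0.3397 -0.3801  0.01  ]
top 285 214 [ 0.4329 -0.1578  0.01  ]
side 341 135 [ 0.3866 -0.3603  0.08  ]
side 303 154 [ 0.4542 -0.2738  0.06  ]
side 303 175 [ 0.4279 -0.2164  0.06  ]
```

View pics/crop0.png

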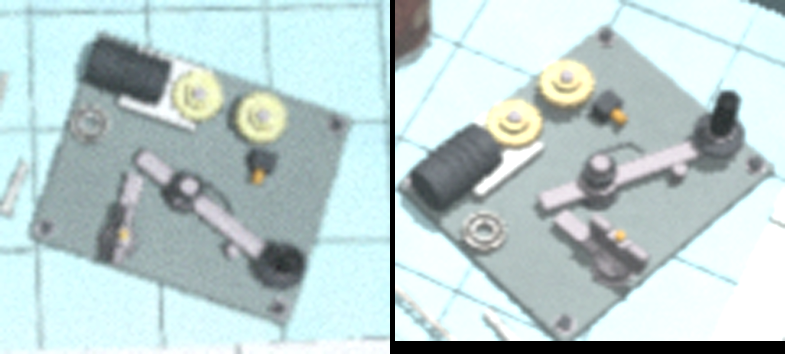

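```bash
cat > m.py <<'E'
from h import *
def tri(a,b):
    o1,d1=ray('top',*a);o2,d2=ray('side',*b)
    A=np.stack([d1,-d2],1);s=np.linalg.lstsq(A,o2-o1,rcond=None)[0]
    p,q=o1+s[0]*d1,o2+s[1]*d2
    return (p+q)/2,np.linalg.norm(p-q)
T=lambda x,y:(275+x/3.545-.36,150+y/3.545-.36)
S=lambda x,y:(240+(x-395)/3.25-.35,100+y/3.25-.35)
for n,a,b in [('pivot',T(189,186),S(599,161)),('peg',T(284,256),S(730,97)),('nut',T(117,230),S(620,241)),('gear1',T(264,115),S(567,76)),('c1',T(338,123),S(605,36)),('c2',T(278,308),S(756,165)),('c3',T(44,228),S(565,322))]:
    p,e=tri(a,b);print(n,p.round(4),'gap',e.round(4))
E
python3 m.py
```

```text
pivot [ 0.4628 -0.2919  0.0514] gap 0.001
peg [ 0.3898 -0.363   0.1015] gap 0.0063
nut [ 0.4196 -0.2252  0.0622] gap 0.0079
gear1 [ 0.5266 -0.366   0.0369] gap 0.0014
c1 [ 0.5228 -0.4417  0.0055] gap 0.002
c2 [ 0.3529 -0.3747  0.0097] gap 0.0027
c3 [ 0.4317 -0.1642  0.0142] gap 0.0014
```

Triangulation gives pivot ≈ (0.463, -0.292), unit yaw ≈ -0.365 rad and nut ≈ (0.420, -0.230), which fits the given geometry. The tool needs a half turn so the nut turn stays within joint 6's range. I'll travel on an inner arc, clear of the hose.

Request:
{"name": "servo_tool", "arguments": {
  "increments": [
    [3.4,-3.0,0,-8.5],
    [3.4,-3.0,0,-8.5],
    [3.4,-3.1,0,-8.5],
    [3.4,-3.1,0,-8.5],
    [3.4,-3.1,0,-8.5],
    [1.5,-4.2,0,-8.5],
    [1.5,-4.2,0,-8.5],
    [1.5,-4.2,0,-8.5],
    [1.5,-4.1,0,-8.5],
    [1.4,-4.1,0,-8.5]
  ],
  "gripper": 0.5,
  "grip_force": 50
}}

```text
time_s: 1.1
tool_pos: [0.4079, 0.1884, 0.2311]
tcp_rot: [0.777, 0.63, -0.0, -0.0]
ft_force: [0.1, -0.0, 0.0]
finger_gap: 0.0427
grip_force: 0.0
```

Request:
{"name": "servo_tool", "arguments": {
  "increments": [
    [0.6,-4.7,0,-8.5],
    [0.5,-4.8,0,-8.5],
    [0.5,-4.7,0,-8.5],
    [0.6,-4.8,0,-8.5],
    [-0.2,-4.6,0,-8.5],
    [-0.2,-4.6,0,-8.5],
    [-0.2,-4.6,0,-8.5],
    [-0.2,-4.6,0,-8.5],
    [-0.2,-4.6,0,-8.5],
    [0,0,0,-8.5],
    [0,0,0,-8.5],
    [0,0,0,-3]
  ]
}}

```text
time_s: 2.3
tool_pos: [0.4192, -0.2304, 0.2307]
tcp_rot: [0.987, -0.16, -0.001, -0.0]
ft_force: [-0.4, 0.0, 0.4]
finger_gap: 0.0429
grip_force: 0.0
```

Request:
{"name": "servo_tool", "arguments": {
  "increments": [
    [0,0,-4,0],
    [0,0,-4,0],
    [0,0,0,0],
    [0,0,0,0]
  ]
}}

```text
time_s: 2.7
tool_pos: [0.4192, -0.2295, 0.1511]
tcp_rot: [0.988, -0.157, -0.001, -0.001]
ft_force: [0.3, -1.6, 0.5]
finger_gap: 0.0424
grip_force: 0.0
```

```bash
python3 -c "
from h import *
o=ctrl.observe();print(o['time_s'],o['tool_pos'],R.from_quat(o['tcp_rot']).as_matrix().round(3),o['joint_positions'].round(2),o['finger_gap'],o['ft_force'])
a=shot('top','top1')[0][150:250,275:385];b=shot('side','side1')[0][100:205,240:360]
f=lambda c:cv2.resize(c[:,:,::-1],(390,int(390*c.shape[0]/c.shape[1])),interpolation=cv2.INTER_CUBIC)
a,b=f(a),f(b);h=max(len(a),len(b));c=np.zeros((h,785,3),np.uint8);c[:len(a),:390]=a;c[:len(b),395:]=b
cv2.imwrite('pics/crop1.png',np.clip(c*1.5,0,255).astype(np.uint8))
"
```

```text
2.7 [ 0.41924185 -0.22946134  0.15105037] [[ 0.951 -0.31  -0.002]
 [-0.31  -0.951  0.001]
 [-0.002 -0.001 -1.   ]] [-0.59  0.26  1.81 -0.    1.07  1.3 ] 0.04235622121477728 [ 0.26260896 -1.57720587  0.51713951]
```

View pics/crop1.png

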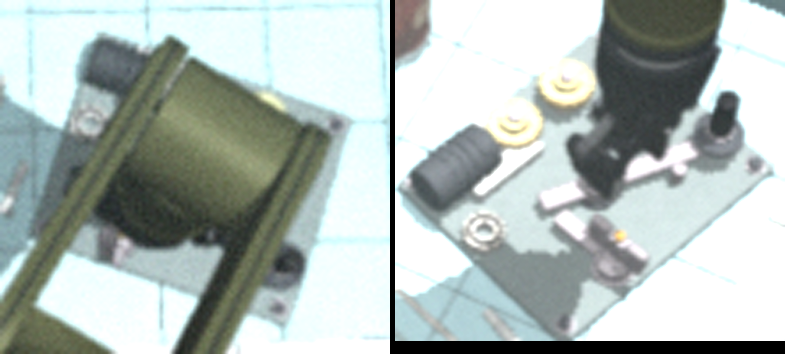

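The side view shows the wing nut at (620,240), unobstructed, with the fingers above it and the tool's closing line square to the wings. Descending.

Request:
{"name": "servo_tool", "arguments": {
  "increments": [
    [0,0,-4,0],
    [0,0,-3,0],
    [0,0,-1.5,0],
    [0,0,-1,0],
    [0,0,-1,0],
    [0,0,-1,0],
    [0,0,0,0],
    [0,0,0,0]
  ]
}}

```text
time_s: 3.6
tool_pos: [0.4201, -0.23, 0.0366]
tcp_rot: [0.988, -0.157, 0.0, 0.0]
ft_force: [-0.6, 0.4, -0.2]
finger_gap: 0.0428
grip_force: 0.0
```

```bash
python3 -c "
from h import *
o=ctrl.observe();print(o['tool_pos'],o['ft_force'])
b=shot('side','side2')[0][90:210,230:370]
b=cv2.resize(b[:,:,::-1],(700,600),interpolation=cv2.INTER_CUBIC)
cv2.imwrite('pics/crop2.png',np.clip(b*1.5,0,255).astype(np.uint8))
"
```

```text
[ 0.42005435 -0.22999617  0.03656506] [-0.56906154  0.39876295 -0.22679126]
```

View pics/crop2.png

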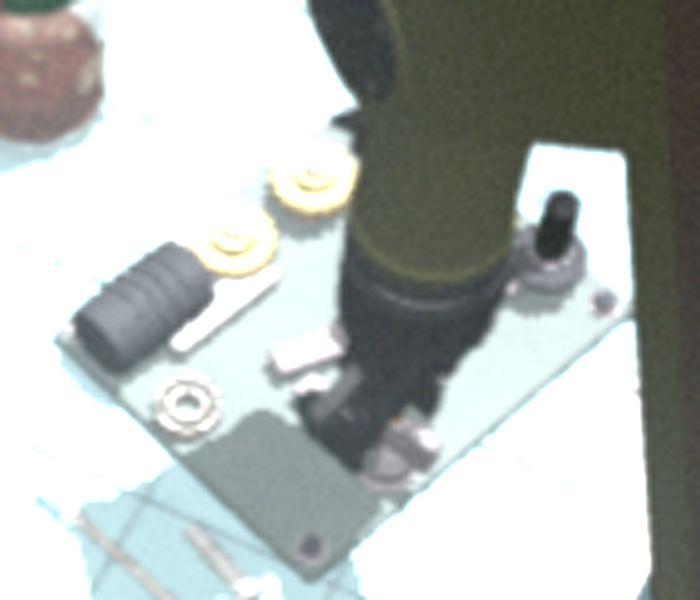

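```bash
python3 -c "
from h import *
print(onz('side',317,178,.06),onz('side',309,172.3,.06),onz('top',309,214.5,.06),proj('side',[.42,-.23,.06]),proj('side',[.3925,-.221,.06]),proj('top',[.42,-.23,.06]))"
```

```text
[ 0.39253724 -0.22475695  0.06      ] [ 0.41753954 -0.23068743  0.06      ] [ 0.42375665 -0.22944032  0.06      ] (np.float64(308.0137417654912), np.float64(172.12534899609028)) (np.float64(316.4148802390745), np.float64(179.15275187263168)) (np.float64(309.2291199433852), np.float64(215.6956230288869))
```

Both views put the nut centre within 3 mm of (0.420, -0.230), so I'll close on it.

Request:
{"name": "servo_tool", "arguments": {
  "increments": [
    [0,0,0,0],
    [0,0,0,0],
    [0,0,0,0],
    [0,0,0,0],
    [0,0,0,0],
    [0,0,0,0]
  ],
  "gripper": 0,
  "grip_force": 40
}}

```text
time_s: 4.25
tool_pos: [0.4201, -0.2298, 0.0368]
tcp_rot: [0.988, -0.157, 0.0, 0.0]
ft_force: [0.2, 1.7, 5.4]
finger_gap: 0.0088
grip_force: 43.3
```

Request:
{"name": "servo_tool", "arguments": {
  "increments": [
    [0,0,0,4],
    [0,0,0,4],
    [0,0,0,4],
    [0,0,0,4],
    [0,0,0,4],
    [0,0,0,4],
    [0,0,0,4],
    [0,0,0,4]
  ]
}}

```text
time_s: 5.05
tool_pos: [0.4202, -0.2286, 0.0368]
tcp_rot: [0.993, 0.122, 0.001, -0.001]
ft_force: [2.0, 6.7, 7.6]
finger_gap: 0.0096
grip_force: 43.6
```

Request:
{"name": "servo_tool", "arguments": {
  "increments": [
    [0,0,0,5],
    [0,0,0,5],
    [0,0,0,5],
    [0,0,0,5],
    [0,0,0,5],
    [0,0,0,5],
    [0,0,0,5],
    [0,0,0,5]
  ]
}}

```text
time_s: 5.85
tool_pos: [0.4192, -0.2272, 0.0368]
tcp_rot: [0.891, 0.454, 0.001, -0.002]
ft_force: [0.4, 10.2, 9.4]
finger_gap: 0.0088
grip_force: 44.0
```

Request:
{"name": "servo_tool", "arguments": {
  "increments": [
    [0,0,0,4],
    [0,0,0,4],
    [0,0,0,3],
    [0,0,0,2],
    [0,0,0,0],
    [0,0,0,0]
  ]
}}

```text
time_s: 6.45
tool_pos: [0.4187, -0.2269, 0.0368]
tcp_rot: [0.834, 0.551, 0.001, -0.002]
ft_force: [0.5, 10.6, 10.5]
finger_gap: 0.009
grip_force: 44.2
```

```bash
python3 -c "
from h import *
o=ctrl.observe();print(o['ft_force'],o['ft_torque'],o['joint_positions'].round(2),R.from_quat(o['tcp_rot']).as_matrix()[:2,1])"
```

```text
[ 0.47577416 10.59003308 10.48667934] [ 1.56796905 -0.12941361  0.11088   ] [-0.59  0.42  1.95  0.    0.78 -0.19] [ 0.91975745 -0.39247483]
```

Request:
{"name": "servo_tool", "arguments": {
  "increments": [
    [0,0,0,2],
    [0,0,0,2],
    [0,0,0,0],
    [0,0,0,0]
  ]
}}

```text
time_s: 6.85
tool_pos: [0.4187, -0.2269, 0.0368]
tcp_rot: [0.816, 0.579, 0.001, -0.002]
ft_force: [0.0, 10.7, 11.8]
finger_gap: 0.0089
grip_force: 46.9
```

```bash
python3 -c "
from h import *
o=ctrl.observe();y=R.from_quat(o['tcp_rot']).as_matrix()[:2,1];print(o['ft_force'],o['ft_torque'],o['joint_positions'].round(2),np.arctan2(y[1],y[0]))"
```

```text
[ 0.01370875 10.7136883  11.81359679] [ 1.49847188  0.11657904 -0.82309204] [-0.59  0.42  1.95  0.    0.78 -0.25] -0.33657420180917735
```

The torque rose to -0.82 N m, so the nut is at its end. I'll release, lift, and locate the peg from the first images.

Request:
{"name": "servo_tool", "arguments": {
  "increments": [
    [0,0,0,-2],
    [0,0,0,0],
    [0,0,0,0],
    [0,0,0,0],
    [0,0,3,0],
    [0,0,4,0],
    [0,0,4,0],
    [0,0,0,0]
  ],
  "gripper": 0.5
}}

```text
time_s: 7.65
tool_pos: [0.4232, -0.2322, 0.1512]
tcp_rot: [0.824, 0.566, 0.002, 0.005]
ft_force: [2.0, -1.0, 0.2]
finger_gap: 0.0427
grip_force: 0.0
```

```bash
python3 -c "
from h import *
for n,(r0,r1,c0,c1) in [('top',(214,236,342,368)),('side',(122,150,325,356))]:
  im=np.load(f'pics/{n}0.npz')['im'].max(2);s=im[r0:r1,c0:c1]
  for t in (25,35,50):
    k,l,st,ce=cv2.connectedComponentsWithStats((s<t).astype(np.uint8))
    if k<2: continue
    i=1+np.argmax(st[1:,4]);x,y,w,h,a=st[i];u,v=ce[i]+[c0,r0]
    print(n,t,a,'box',x+c0,y+r0,w,h,'c',u,v,[onz(n,u,v,z)[:2].round(4) for z in (.062,.085)])
n=np.array([.390,-.370])
for z in (.037,.062,.085): print(z,np.round(proj('top',[*n,z]),1),np.round(proj('side',[*n,z]),1))
o=ctrl.observe();print(o['tool_pos'])
"
```

```text
top 35 1 box 353 225 1 1 c 353.0 225.0 [array([ 0.387 , -0.3653]), array([ 0.385 , -0.3605])]
top 50 45 box 350 220 10 7 c 354.5111111111111 223.22222222222223 [array([ 0.3924, -0.3704]), array([ 0.3903, -0.3654])]
side 35 1 box 340 133 1 1 c 340.0 133.0 [array([ 0.3935, -0.3776]), array([ 0.3907, -0.3614])]
side 50 58 box 337 129 7 13 c 340.32758620689657 136.13793103448276 [array([ 0.3889, -0.3687]), array([ 0.3861, -0.3527])]
0.037 [352.8 224.7] [338.6 140.8]
0.062 [354.4 224. ] [340.1 135.6]
0.085 [356.  223.3] [341.5 130.7]
[ 0.42324081 -0.23224165  0.15119378]
```

Request:
{"name": "servo_tool", "arguments": {
  "increments": [
    [-0.8,-3.4,0,-5],
    [-0.8,-3.4,0,-5],
    [-0.8,-3.4,0,-5],
    [-0.8,-3.4,0,-5],
    [0,0,0,0],
    [0,0,-3,0],
    [0,0,0,0],
    [0,0,0,0]
  ]
}}

```text
time_s: 8.45
tool_pos: [0.387, -0.3644, 0.1154]
tcp_rot: [0.91, 0.415, -0.0, -0.002]
ft_force: [0.3, -0.1, 0.5]
finger_gap: 0.0425
grip_force: 0.0
```

```bash
python3 -c "
from h import *
o=ctrl.observe();print(o['tool_pos'],o['ft_force'],o['joint_positions'].round(2))
b=shot('side','side3')[0][90:210,230:370]
b=cv2.resize(b[:,:,::-1],(700,600),interpolation=cv2.INTER_CUBIC)
cv2.imwrite('pics/crop3.png',np.clip(b*1.5,0,255).astype(np.uint8))
"
```

```text
[ 0.38695921 -0.36438235  0.11537885] [ 0.25695455 -0.08904625  0.46698579] [-0.83  0.37  1.75  0.    1.03 -0.12]
```

View pics/crop3.png

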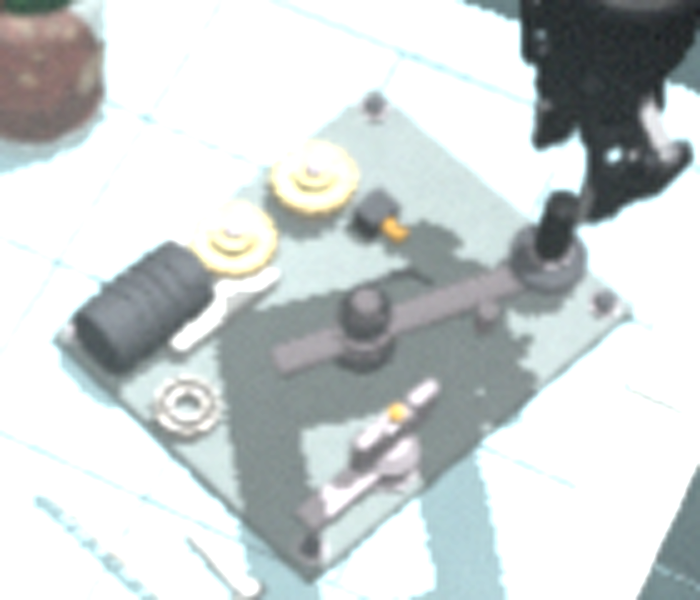

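The nut is turned: its tab points to the unit's +y corner at (310,510) and is clear of the arm's tail at (280,360). The peg top is at (562,205) with the fingers behind and above it. I'll correct by (4, -5) mm, go down and close.

Request:
{"name": "servo_tool", "arguments": {
  "increments": [
    [0.4,-0.5,0,0],
    [0,0,-2.2,0],
    [0,0,-2,0],
    [0,0,-1.5,0],
    [0,0,-1.5,0],
    [0,0,0,0],
    [0,0,0,0]
  ]
}}

```text
time_s: 9.2
tool_pos: [0.3925, -0.3713, 0.045]
tcp_rot: [0.91, 0.415, 0.0, 0.0]
ft_force: [-0.4, 0.2, -0.1]
finger_gap: 0.043
grip_force: 0.0
```

Request:
{"name": "servo_tool", "arguments": {
  "increments": [
    [0,0,0,0],
    [0,0,0,0],
    [0,0,0,0],
    [0,0,0,0],
    [0,0,0,0]
  ],
  "gripper": 0,
  "grip_force": 50
}}

```text
time_s: 9.7
tool_pos: [0.3917, -0.3708, 0.0456]
tcp_rot: [0.91, 0.414, 0.0, 0.0]
ft_force: [-2.0, 0.6, 5.0]
finger_gap: 0.0189
grip_force: 48.6
```

Request:
{"name": "servo_tool", "arguments": {
  "increments": [
    [0.6,-0.47,0,4],
    [0.64,-0.44,0,4],
    [0.66,-0.39,0,4],
    [0.69,-0.34,0,4],
    [0.71,-0.29,0,4],
    [0,0,0,0]
  ]
}}

```text
time_s: 10.3
tool_pos: [0.4241, -0.3899, 0.0455]
tcp_rot: [0.824, 0.567, -0.001, -0.001]
ft_force: [-5.6, 1.8, 8.6]
finger_gap: 0.0189
grip_force: 49.2
```

Request:
{"name": "servo_tool", "arguments": {
  "increments": [
    [0.73,-0.25,0,4],
    [0.75,-0.19,0,4],
    [0.76,-0.13,0,4],
    [0.76,-0.09,0,4],
    [0.5,-0.02,0,2],
    [0,0,0,0]
  ]
}}

```text
time_s: 10.9
tool_pos: [0.4574, -0.3965, 0.0455]
tcp_rot: [0.725, 0.689, -0.001, -0.002]
ft_force: [-9.2, 0.2, 8.4]
finger_gap: 0.0188
grip_force: 49.4
```

Request:
{"name": "servo_tool", "arguments": {
  "increments": [
    [0.3,0,0,1.5],
    [0.2,0,0,1],
    [0,0,0,0]
  ]
}}

```text
time_s: 11.2
tool_pos: [0.4602, -0.3965, 0.0455]
tcp_rot: [0.71, 0.704, -0.002, -0.003]
ft_force: [-13.8, -0.6, 10.3]
finger_gap: 0.0189
grip_force: 49.9
```

Request:
{"name": "servo_tool", "arguments": {
  "increments": [
    [0.2,0,0,0],
    [0.1,0,0,0],
    [0,0,0,0],
    [0,0,0,0]
  ]
}}

```text
time_s: 11.6
tool_pos: [0.4604, -0.3965, 0.0455]
tcp_rot: [0.71, 0.704, -0.004, -0.005]
ft_force: [-21.1, -2.2, 12.7]
finger_gap: 0.0189
grip_force: 50.9
```

```bash
python3 -c "
from h import *
o=ctrl.observe();print(o['tool_pos'],o['ft_force'],o['ft_torque'])
b=shot('side','side4')[0][90:210,230:370]
b=cv2.resize(b[:,:,::-1],(700,600),interpolation=cv2.INTER_CUBIC)
cv2.imwrite('pics/crop4.png',np.clip(b*1.5,0,255).astype(np.uint8))
"
```

```text
[ 0.46037544 -0.39645673  0.04547682] [-21.14631713  -2.19010914  12.73987451] [-0.49501092  2.40936823 -0.28699937]
```

View pics/crop4.png

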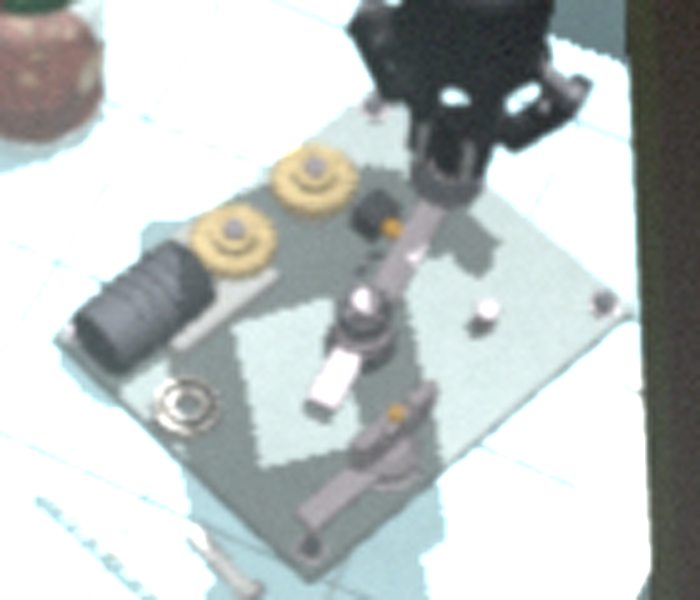

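The arm bears on the stop block's orange pad at (392,228). The last 3 mm commanded moved it only 0.2 mm while the force rose to 21 N, so it is on the stop, and the gripper still holds the peg. The nut is still turned, with its tab at (310,510).

```bash
python3 -c "
from bench import ctrl
print(ctrl.job_done())"
```

```text
the job is handed in; nothing more can be done
None
```

I turned the wing nut to its end stop, swung the tensioner arm onto its stop, and handed the job in with the gripper still holding the peg there (about 21 N at the wrist); no verdict came back.

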